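# Seat the keyed cover of an under-sink water filter

### The job

Using only a fingertip, push the rib on the water filter's round cover so that the cover turns until its rim notch is over the steel locating pin, then press the cover down fully home so that the pin fills the notch. Nothing is to be pulled up or lifted, and the bottle, spray bottle, carton and jar stay where they stand; draw back clear of everything when done.

Things in the scene. Friction and masses are not known exactly. Their poses are not given: they have to be found in the camera images.
- filter: White round water filter housing, 132 mm across the top and 90 mm tall, fixed to the work surface; two short hose stubs stick out at its sides (along its y, out to 94 mm from the axis, 45 mm up). Origin: centre of its underside, on the cover's turning axis. Its z is up, its x points from the axis towards the locating pin.
- pin (a point): Steel locating pin: a round bar 8 mm thick lying radially on the housing's rim, 48 to 74 mm from the axis (its outer end, past the 60 mm radius of the cover, is seen from above on a small lug). This point is on the top of the pin, 53 mm from the axis, 98 mm above the work surface.
- notch (a point): Notch in the rim of the black cover disc (disc 120 mm across, 8 mm thick): 16 mm wide, straight sided, open at the rim, 46 mm from the axis at its inner end. This point: middle of the notch at the disc's top face, 53 mm from the axis, 108 mm above the work surface while raised, 98 mm when home. It must be over pin within about 4 mm to go down; elsewhere the disc lands on the pin after 2 mm.
- rib (a point): Steel finger rib standing on the cover's flat top, diametrically opposite the notch: a radial bar 36 mm long (12 to 48 mm from the axis), 10 mm thick, 18 mm high above the disc. This point is the middle of its top edge, 30 mm from the axis. The rest of the disc's top is flat and may be pressed anywhere.
- cover (a joint): Turn of the cover about the vertical axis, rad, counterclockwise seen from above positive; 0 (or any whole turn, such as 6.283) is the notch over the pin. It turns either way without end, with light friction (about 0.05 N m), and stays where it is left.
- seal (a joint): How far the cover is pressed down, m: 0 raised (as it starts), 0.010 fully home on the housing; negative when pulled up. A rubber seal holds it by friction: about 7 N moves it down, and it stays where it is left.
- spray_bottle: Small blue trigger spray bottle, loose, 60 mm across, 180 mm tall, origin at the centre of its underside. Leave it standing.
- white_bottle: White round bottle, loose, 64 mm across, 160 mm tall, origin at the centre of its underside. Leave it standing.
- carton: Cardboard carton, loose, 45 by 75 mm, 105 mm tall, origin at the centre of its underside. Leave it standing.
- jar: Amber glass jar with steel lid, loose, 68 mm across, 85 mm tall, origin at the centre of its underside. Leave it standing.
There are look-alikes about, which are no part of the job. There is more than one size of the filter; the job needs the smallest.

How it is judged (in metres and radians):
At the end, for the whole second after the job is handed in: The cover is pressed down at least 8.5 mm of its 10 mm with the middle of the notch within 6 mm of the pin, and the four other objects are within 30 mm of where they started (horizontal distance between notch and pin below 0.006 m and value of joint seal above 0.0085 m and distance of each of spray_bottle, white_bottle, carton, jar from where it was at the start of the episode below 0.03 m); the robot touches nothing.
It fails at once if the cover is pulled up off its seal (3 mm or more) (value of joint seal below -0.003 m).
It fails at once if the spray bottle is lifted, knocked over or shoved more than 30 mm (distance of spray_bottle from where it was at the start of the episode above 0.03 m or angle between spray_bottle's own z axis and vertical above 0.5 rad).
It fails at once if the white bottle is lifted, knocked over or shoved more than 30 mm (distance of white_bottle from where it was at the start of the episode above 0.03 m or angle between white_bottle's own z axis and vertical above 0.5 rad).
It fails at once if the carton is lifted, knocked over or shoved more than 30 mm (distance of carton from where it was at the start of the episode above 0.03 m or angle between carton's own z axis and vertical above 0.5 rad).
It fails at once if the jar is lifted, knocked over or shoved more than 30 mm (distance of jar from where it was at the start of the episode above 0.03 m or angle between jar's own z axis and vertical above 0.5 rad).
It also fails if it takes over 64 s, if anything falls off the work surface, if the arm or the gripper's body presses on something with over 40 N, if the wrist force passes 120 N, or if a joint passes its speed limit or range.

### The arm

A 6-joint arm with a two-finger parallel gripper is mounted at the origin on the work surface. World frame = base frame: x ahead of the robot, y to its left, z up, the work surface at z = 0. Lengths are in mm, angles in rad, forces in N, time in s.
With the tool pointing down it reaches from about 275 to 750 mm from the base axis. Payload 10.2 kg.
Tool frame: the origin (TCP) lies between the finger pads; the fingertips stand 17 mm ahead of it and the grasp point (between the pads) lies 2 mm behind it; z points along the fingers, y is the line along which they close (so a half turn about z gives the same grasp; the last joint's range is limited). The gripper opens to 85 mm and grips with 20 to 120 N. Pads are 22 mm wide; open, the fingers measure 114 mm over their backs; the gripper's body (76 mm by 85 mm) begins 54 mm behind the grasp point. The pads swing forward as they close: fully open they stand 13 mm farther back than shut.
Start: joints at [-1.459, 0.313, 1.498, -0, 1.331, -0.223], TCP at [172.492, -495.861, 248.294] pointing down, gripper open.
Joint ranges: [-2.94, 2.94], [-0.97, 2.17], [0.19, 2.56], [-1.23, 4.37], [0.02, 3.11], [-2.88, 2.88]. Speed limits (rad/s): [2.39, 2.39, 3.01, 3.14, 3.14, 3.14].

### API

Orientations are given as a unit quaternion [w, x, y, z].
In Python, from rig import * gives the robot as it stands.
- The arm moves only by the tool step_arm, never from a script. Its argument "commands" is text: rows parted by semicolons, each of 7 numbers parted by spaces: the opening, from 0 (shut) to 1 (fully open), then the shift along the tool's x, y, z in cm, then the turn, a rotation vector about the tool's x, y, z in rad. In form: hand x y z rx ry rz; .... A call has 1 to 20 rows; each row is the pose to reach, as a shift and turn from the pose commanded when the call began, along the tool's axes at that moment; what a row does not reach only later rows make up. A row lasts 1/12 s, in which the tool goes at most 41.7 mm and 7.16 degrees, less where a joint would pass 70% of its speed; a pose out of reach is approached as far as the arm can. A call with a gripper value outside its range is refused whole. The fingers move at their own pace and stop on an object; "newtons" is the grip in N (left out, the last holds). Time passes only in rows, so rows that repeat a pose let the fingers close. It gives the time, the measured TCP pose, the force, the opening and the grip force at its end, in the units of the state.
- sense(): the state, without advancing time (a new reading comes with each control period).
- capture(name): name is "scene" or "top" or "wrist"; returns the picture (480x640x3 uint8, red, green, blue); there is no depth.
- camera_model(name): a dict with "mtx" (3x3 intrinsics, pixels), "eye" and "rotation" of the camera in the world. Camera axes: x right, y down, z forward; pixel columns grow to the right and rows downward; lengths in mm; the calibration is good to about 2 mm. A picture is of the moment at which its call begins: read the wrist's pose just before it. camera_model takes no time and is no camera call; for the wrist camera it gives the pose at the moment of the call.
- finish_job(): hands the job in; it is judged then, once.
Trained networks look in the newest picture that a camera, given by its name, has taken for a name from the list of things; names that differ only in an ending like _2 or _b are one class to them, and where a whole thing is asked for, a point or a joint stands for the part that bears it (a point fixed in the world has none). Each returns a list of dicts, best first, with "score" (0 to 1); they miss things now and then, are a little off and sometimes report something else, mostly with a low value. They report only what shows in the picture. A call takes as long as a camera call. They do not tell look-alikes from the thing itself.
- search_frame(camera, label): "rect" ([centre column, centre row, width, height] in pixels, round what is visible of it).
- trace(camera, label): "mask" (480x640 bool, what is visible of it) and "rect" ([centre column, centre row, width, height] in pixels, round what is visible of it).
- spot_point(camera, label): "xy" ([column, row] in pixels: a listed point, or the origin of a listed thing).
The state is a dict: "time_s": time; "joints": joint angles; "dq": joint speeds; "tau": joint torques, N m; "eef_pos": TCP position; "ee_rot": TCP orientation; "force": force on the tool from outside, world axes, zero at the start; "wrist_torque": the same for the moment, N m; "grip_width": opening from 0.0 (shut) to 1.0 (fully open); "grip_force": force on a finger pad.
Only numpy, scipy, OpenCV 4.12 (cv2) and the standard library are available. Lean on these libraries where they do the work, as an engineer would, in place of code of your own. Each camera call takes 0.05 s, during which the arm holds its last target. There are 200 camera calls.

## Working session

There is one attempt and no reset: what is moved stays moved. The work goes in short steps, Python scripts to look and compute and a tool call to move; the robot and the scene stay as the last step left them, time stands still between calls to the robot, and variables do not carry over. Pictures are saved under pics/ and viewed, at most 10 in all, crops included, and the job is handed in when it is done.

Besides the shell and the picture viewer there is one more tool, called in YAML: its name, and indented under it one key for each argument. step_arm: Moves the arm, as the interface text tells. Its arguments: {"type":"object","properties":{"commands":{"type":"string"},"newtons":{"type":"number"}},"required":["commands"]}

```bash
mkdir -p pics; ls; cat > h.py <<'E'
from rig import *
import numpy as np, cv2
def save(n,f,crop=None,s=1):
    im=capture(n); a=im[...,::-1]
    if crop: x0,y0,x1,y1=crop; a=a[y0:y1,x0:x1]
    if s!=1: a=cv2.resize(a,None,fx=s,fy=s,interpolation=cv2.INTER_CUBIC)
    cv2.imwrite('pics/'+f,a); return im
def ray(n,uv,z,cm=None):
    c=cm or camera_model(n); R=np.array(c['rotation']);e=np.array(c['eye'])
    d=R@np.linalg.inv(np.array(c['mtx']))@np.array([uv[0],uv[1],1.])
    return e+d*(z-e[2])/d[2]
E
python3 - <<'E'
from h import *
for n in('top','scene'):
    a=save(n,n+'1.png')
    for l in('filter','cover'):
        for d in search_frame(n,l):print(n,l,np.round(d['rect']),round(d['score'],2))
    for l,z in(('filter',0),('pin',98),('notch',108),('rib',126),('spray_bottle',0),('white_bottle',0),('carton',0),('jar',0)):
        for d in spot_point(n,l):print(n,l,np.round(d['xy']),round(d['score'],2),np.round(ray(n,d['xy'],z)))
c=camera_model('top');print(c)
print(sense())
E
```

```text
pics
top filter [188. 332.  97.  80.] 0.9
top filter [372. 274.  85.  72.] 0.89
top filter [283. 203.  60.  55.] 0.82
top filter [279. 201.  42.  42.] 0.46
top cover [178. 330.  69.  71.] 0.81
top cover [375. 271.  71.  59.] 0.8
top cover [280. 202.  46.  45.] 0.77
top cover [282. 205.  61.  54.] 0.66
top cover [442. 150.  29.  29.] 0.42Traceback (most recent call last):
  File "<stdin>", line 7, in <module>
  File "h.py", line 10, in ray
    d=R@np.linalg.inv(np.array(c['mtx']))@np.array([uv[0],uv[1],1.])
      ~^~~~~~~~~~~~~~~~~~~~~~~~~~~~~~~~~~
ValueError: matmul: Input operand 1 has a mismatch in its core dimension 0, with gufunc signature (n?,k),(k,m?)->(n?,m?) (size 3 is different from 4)
```

```bash
python3 - <<'E'
s=open('h.py').read()
s=s.replace("R=np.array(c['rotation'])","R=Rm(c['rotation'])").replace("import numpy as np, cv2","import numpy as np, cv2\nfrom scipy.spatial.transform import Rotation as Ro\ndef Rm(q): return Ro.from_quat(np.roll(q,-1)).as_matrix()")
open('h.py','w').write(s)
E
python3 - <<'E'
from h import *
for n in('top','scene'):
    if n=='scene': save(n,n+'1.png')
    for l,z in(('filter',0),('pin',98),('notch',108),('rib',126),('spray_bottle',0),('white_bottle',0),('carton',0),('jar',0)):
        for d in spot_point(n,l):print(n,l,np.round(d['xy']),round(d['score'],2),np.round(ray(n,d['xy'],z)))
c=camera_model('top');print(c)
print(sense())
E
```

```text
top filter [281. 207.] 0.91 [553. 104.   0.]
top pin [392. 298.] 0.66 [ 299. -193.   98.]
top pin [192. 356.] 0.66 [152. 329.  98.]
top pin [288. 219.] 0.59 [508.  79.  98.]
top notch [389. 300.] 0.81 [ 293. -184.  108.]
top notch [191. 356.] 0.78 [153. 327. 108.]
top notch [268. 216.] 0.63 [515. 131. 108.]
top rib [287. 192.] 0.93 [573.  81. 126.]
top rib [168. 314.] 0.7 [262. 386. 126.]
top rib [365. 262.] 0.58 [ 391. -120.  126.]
top spray_bottle [210. 240.] 0.58 [461. 303.   0.]
top white_bottle [440. 156.] 0.65 [ 697. -348.    0.]
top carton [447. 238.] 0.84 [ 463. -362.    0.]
top carton [438. 157.] 0.32 [ 694. -339.    0.]
top jar [202. 172.] 0.73 [653. 328.   0.]
top jar [288. 192.] 0.67 [597.  87.   0.]
top jar [288. 218.] 0.5 [522.  84.   0.]
scene filter [310. 318.] 0.86 [549. 102.   0.]
scene filter [491. 303.] 0.65 [213. 351.   0.]
scene pin [316. 273.] 0.76 [515.  85.  98.]
scene pin [507. 235.] 0.73 [ 77. 295.  98.]
scene notch [506. 230.] 0.97 [ 70. 289. 108.]
scene notch [336. 280.] 0.84 [512. 142. 108.]
scene notch [305. 178.] 0.62 [ 221. -265.  108.]
scene notch [1
[... 724 characters left out ...]
9])}
{'time_s': 1.05, 'joints': array([-1.45942900e+00,  3.12889638e-01,  1.49770338e+00, -3.81776699e-05,
        1.33096528e+00, -2.23380488e-01]), 'dq': array([-0.00030905,  0.00211274, -0.00020314, -0.0001361 ,  0.00270082,
        0.00107113]), 'tau': array([-1.73843007e-03, -4.12183070e+01, -2.59894735e+01, -2.49550021e-04,
        6.92912508e-04,  3.63295374e-05]), 'eef_pos': array([ 172.46957963, -495.87312382,  248.29820855]), 'ee_rot': array([ 1.61158023e-05,  9.86024901e-01,  1.66598001e-01, -1.94752101e-05]), 'force': array([-0.08612329,  0.2820614 , -0.17835681]), 'wrist_torque': array([ 0.00197423,  0.00019445, -0.01273476]), 'grip_force': 0.0, 'grip_width': 1.0018510234272955}
```

View pics/top1.png

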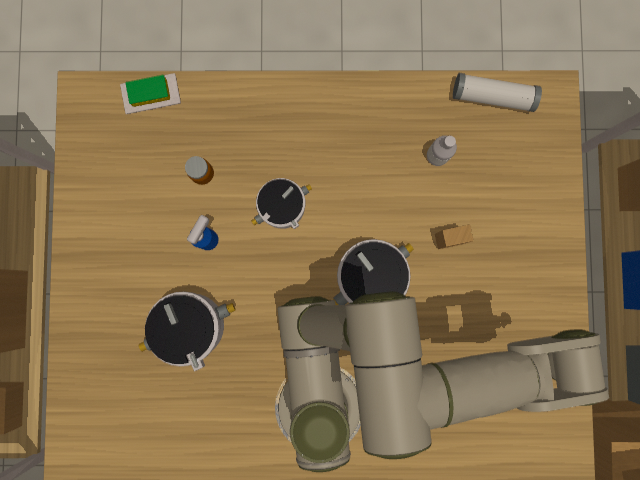

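View pics/scene1.png

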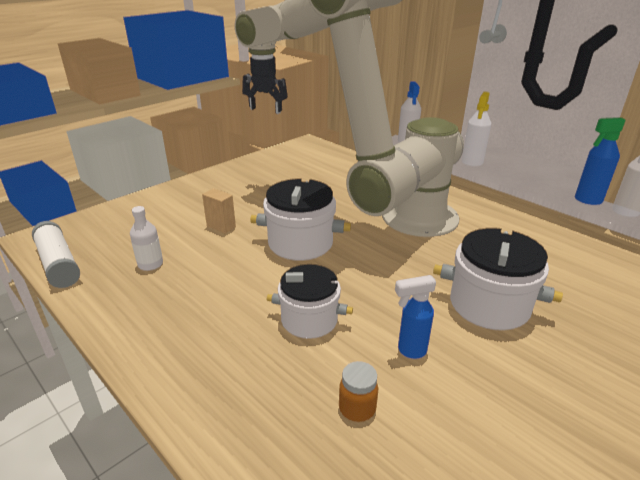

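Candidates in the top view are the three filters at (280,203), (374,274) and (181,329). The one at (280,203), about 48 px across, is the smallest, and both others are clearly larger. In the scene view it's at (308,300). I'll check this with a close crop.

```bash
python3 - <<'E'
from h import *
save('top','top2.png',(235,160,335,245),7)
for p in((256,203),(305,203),(280,178),(280,227)):print(p,np.round(ray('top',p,108),1))
E
```

```text
(256, 203) [548.5 163.5 108. ]
(305, 203) [548.1  34.8 108. ]
(280, 178) [614.8 100.7 108. ]
(280, 227) [484.9 100.3 108. ]
```

View pics/top2.png

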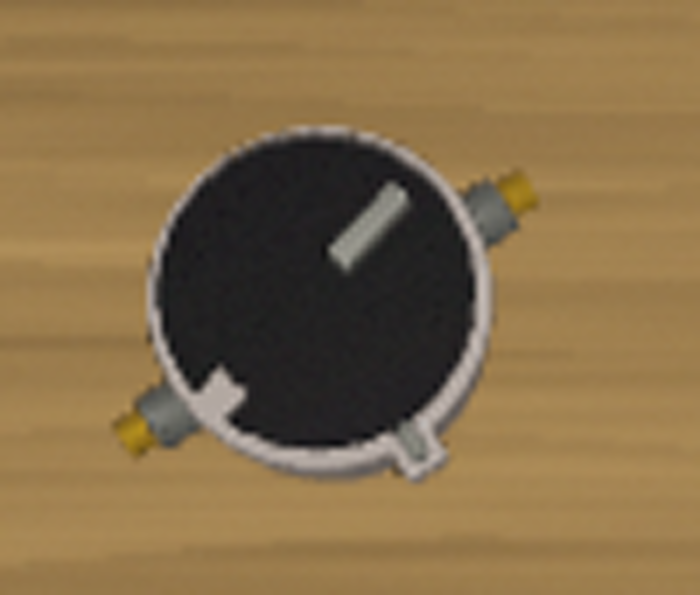

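The crop confirms the smallest filter. The white ring is about 49 px across, roughly 130 mm. Crop positions: notch (222,392), pin (420,450) and rib (368,227), so the cover needs about +75° CCW. I'll move above it, gripper shut.

step_arm:
  commands: "0 0 0 -10 0 0 0;0 0 0 -10 0 0 0;0 0 0 -10 0 0 0;0 50 -44 -10 0 0 0;0 50 -44 -10 0 0 0;0 50 -44 -10 0 0 0;0 50 -44 -10 0 0 0;0 50 -44 -10 0 0 0;0 50 -44 -10 0 0 0;0 50 -44 -10 0 0 0;0 50 -44 -10 0 0 0;0 50 -44 -10 0 0 0;0 50 -44 -10 0 0 0;0 50 -44 -10 0 0 0;0 50 -44 -10 0 0 0;0 50 -44 -10 0 0 0;0 50 -44 -10 0 0 0;0 50 -44 -10 0 0 0;0 50 -44 -10 0 0 0;0 50 -44 -10 0 0 0"

```text
time_s: 2.77
eef_pos: [501.7, 89.1, 347.4]
ee_rot: [-0.001, 0.986, 0.169, -0.0]
force: [-0.4, -0.7, -1.6]
grip_width: -0.003
grip_force: 0.0
```

```bash
python3 - <<'E'
from h import *
c=camera_model('wrist');s=sense()
print(c['eye'],Rm(c['rotation']).round(3),s['eef_pos'],Rm(s['ee_rot']).round(3),s['joints'])
save('wrist','w1.png')
for l,z in(('pin',98),('notch',108),('rib',126),('filter',0)):
    for d in spot_point('wrist',l):print(l,np.round(d['xy']),round(d['score'],2),np.round(ray('wrist',d['xy'],z,c),1))
E
```

```text
[571.46113081 113.83565311 473.41626326] [[ 0.336 -0.901 -0.275]
 [-0.942 -0.322 -0.096]
 [-0.002  0.291 -0.957]] [501.67082555  89.11394512 347.35607378] [[ 0.943  0.334 -0.001]
 [ 0.334 -0.943  0.002]
 [-0.    -0.002 -1.   ]] [-0.05527485  0.22778883  1.35359613  0.00165138  1.56103669  1.17507922]
pin [339. 202.] 0.91 [508.9  75.8  98. ]
pin [ 30. 428.] 0.55 [102.5 346.7  98. ]
notch [281. 178.] 0.78 [514.4 139.5 108. ]
notch [ 19. 441.] 0.64 [ 90.1 351.2 108. ]
rib [361. 140.] 0.72 [574.7  79.8 126. ]
filter [ 90. 310.] 0.91 [224.8 349.9   0. ]
filter [330. 144.] 0.85 [557.7 102.1   0. ]
filter [441. 337.] 0.61 [ 354.7 -145.1    0. ]
```

View pics/w1.png

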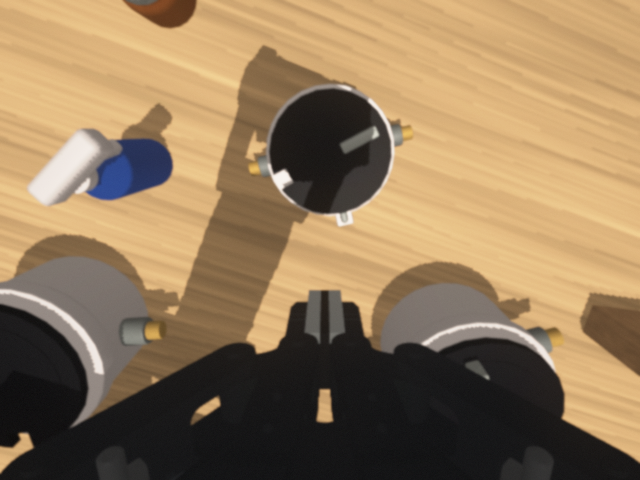

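The wrist view shows the small filter at about (331,150), notch (281,178), pin (344,218) and rib (360,140). The measured points fit the given sizes: notch to rib is 85 mm (83 expected), and pin radius is 51 mm (53 expected). That puts the centre near (553.5,101.8), the rib at −44.7° and its target at +30.2°. Next I'll approach behind the rib.

step_arm:
  commands: "0 4.6 4.4 10 0 0 -0.45;0 4.6 4.4 14.8 0 0 -0.45;0 4.6 4.4 14.8 0 0 -0.45;0 4.6 4.4 14.8 0 0 -0.45;0 4.6 4.4 14.8 0 0 -0.45;0 4.6 4.4 14.8 0 0 -0.45;0 4.6 4.4 14.8 0 0 -0.45;0 4.6 4.4 14.8 0 0 -0.45"

```text
time_s: 3.68
eef_pos: [558.5, 57.4, 203.2]
ee_rot: [0.001, 0.924, 0.382, 0.002]
force: [-0.6, -0.1, 0.8]
grip_width: -0.0
grip_force: 0.0
```

```bash
python3 - <<'E'
from h import *
c=camera_model('wrist');s=sense()
print(s['eef_pos'],Rm(s['ee_rot']).round(3),s['force'])
save('wrist','w2.png')
for l,z in(('pin',98),('notch',108),('rib',126)):
    for d in spot_point('wrist',l):print(l,np.round(d['xy']),round(d['score'],2),np.round(ray('wrist',d['xy'],z,c),1))
E
```

```text
[558.5221629   57.43519026 203.2307185 ] [[ 0.709  0.705  0.005]
 [ 0.706 -0.709 -0.   ]
 [ 0.003  0.003 -1.   ]] [-0.5657584  -0.10972772  0.75784696]
pin [252. 278.] 0.85 [508.2  76.6  98. ]
notch [181. 213.] 0.71 [514.1 138.1 108. ]
rib [317. 214.] 0.76 [576.2  80.9 126. ]
```

View pics/w2.png

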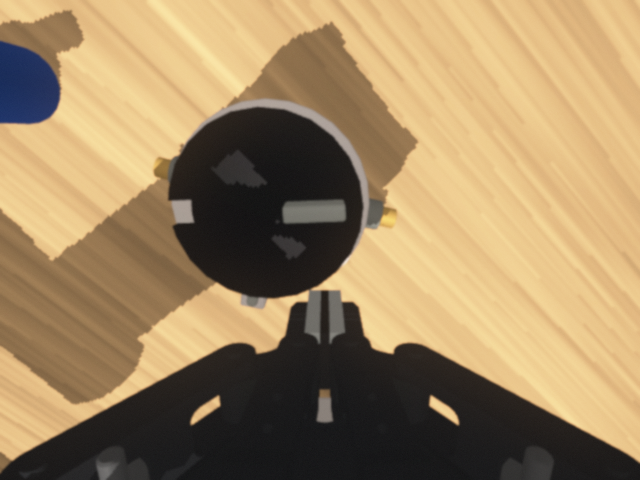

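The wrist view confirms it: rib at (315,212), notch (182,211), and the shut tips at (325,315) behind the rib. The centre repeats at (553.8,101.6). I'll lower beside the rib.

step_arm:
  commands: "0 0 0 4 0 0 0;0 0 0 6 0 0 0;0 0 0 7 0 0 0;0 0 0 7 0 0 0;0 0 0 7 0 0 0"

```text
time_s: 4.3
eef_pos: [558.5, 57.6, 131.3]
ee_rot: [0.0, 0.924, 0.382, 0.001]
force: [-0.7, -0.6, 0.7]
grip_width: 0.002
grip_force: 0.0
```

step_arm:
  commands: "0 0.6 0 0 0 0 0;0 1.17 0 0 0 0 0;0 1.48 0.13 0 0 0 -0.087;0 1.79 0.23 0 0 0 -0.175;0 2.12 0.29 0 0 0 -0.262;0 2.45 0.34 0 0 0 -0.349;0 2.78 0.36 0 0 0 -0.436;0 3.11 0.34 0 0 0 -0.524;0 3.44 0.29 0 0 0 -0.611;0 3.76 0.22 0 0 0 -0.698;0 4.09 0.12 0 0 0 -0.785;0 4.39 0 0 0 0 -0.873;0 4.68 -0.17 0 0 0 -0.96;0 4.97 -0.34 0 0 0 -1.047;0 5.23 -0.55 0 0 0 -1.134;0 5.47 -0.78 0 0 0 -1.222;0 5.47 -0.78 0 0 0 -1.222;0 5.47 -0.78 0 0 0 -1.222"

```text
time_s: 5.8
eef_pos: [591.7, 102.1, 131.0]
ee_rot: [0.001, 0.538, 0.843, 0.0]
force: [0.1, 0.6, 0.8]
grip_width: -0.002
grip_force: 0.0
```

```bash
python3 - <<'E'
from h import *
c=camera_model('wrist');s=sense()
print(s['eef_pos'],Rm(s['ee_rot']).round(3),s['force'])
save('wrist','w3.png')
C=np.array([553.6,101.7])
for n in('wrist','top'):
  if n=='top':capture(n);c=camera_model(n)
  for l,z in(('pin',98),('notch',108),('rib',126)):
    for d in spot_point(n,l):
        p=ray(n,d['xy'],z,c)[:2];v=p-C;print(n,l,np.round(d['xy']),round(d['score'],2),p.round(1),np.hypot(*v).round(1),np.degrees(np.arctan2(v[1],v[0])).round(1))
E
```

```text
[591.706686   102.11916736 131.01553169] [[-0.42   0.907  0.001]
 [ 0.907  0.42   0.   ]
 [-0.     0.001 -1.   ]] [0.08723836 0.61874686 0.7556405 ]
wrist pin [136. 274.] 0.86 [507.8  73.7] 53.6 -148.6
wrist notch [120. 268.] 0.74 [504.2  79.6] 54.1 -155.9
wrist rib [312. 283.] 0.68 [580.3 115.9] 30.2 28.0
top pin [391. 301.] 0.88 [ 290.8 -188.5] 391.5 -132.2
top pin [289. 219.] 0.64 [507.6  77.1] 52.2 -151.8
top pin [446. 238.] 0.5 [ 456.8 -335.2] 447.5 -102.5
top notch [390. 297.] 0.73 [ 300.8 -186.9] 383.6 -131.2
top notch [286. 217.] 0.48 [510.7  83.6] 46.6 -157.2
top rib [366. 262.] 0.7 [ 391.6 -122.4] 276.5 -125.9
```

View pics/w3.png

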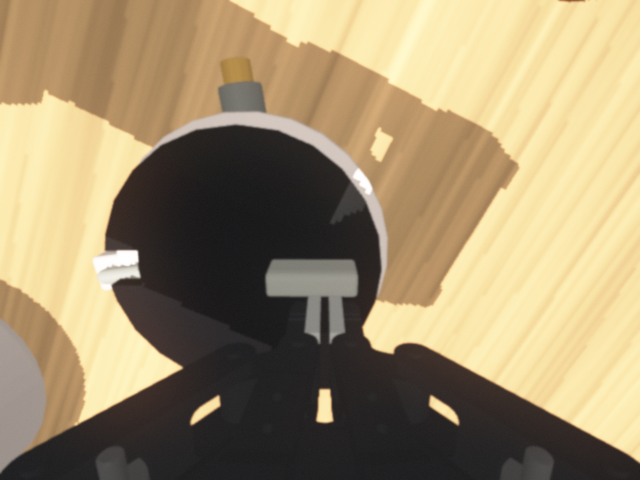

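The notch at (122,265) shows the pin near its lower edge, so it is about 5–6° short. The tool yaw agrees, giving a rib angle of 24.8°. A small further push should close it.

step_arm:
  commands: "0 0.17 0.07 0 0 0 -0.048;0 0.34 0.14 0 0 0 -0.096;0 0.34 0.14 0 0 0 -0.096;0 0.34 0.14 0 0 0 -0.096"

```text
time_s: 6.53
eef_pos: [591.1, 105.4, 130.3]
ee_rot: [-0.0, 0.497, 0.868, -0.0]
force: [0.6, -0.3, -0.9]
grip_width: -0.001
grip_force: 0.1
```

```bash
python3 - <<'E'
from h import *
c=camera_model('wrist');s=sense()
print(s['eef_pos'],Rm(s['ee_rot']).round(3),s['force'])
save('wrist','w4.png',(80,200,240,320),5)
C=np.array([553.6,101.7])
for l,z in(('pin',98),('notch',108),('rib',126)):
    for d in spot_point('wrist',l):
        p=ray('wrist',d['xy'],z,c)[:2];v=p-C;print(l,np.round(d['xy']),round(d['score'],2),p.round(1),np.hypot(*v).round(1),np.degrees(np.arctan2(v[1],v[0])).round(1))
# predicted px of pin-notch at candidate angles
R=Rm(c['rotation'])
for a in(-152,-150,-148):
  for r,z in((53,98),(46,108)):
    q=R.T@(np.array([C[0]+r*np.cos(np.radians(a)),C[1]+r*np.sin(np.radians(a)),z])-c['eye']);q=np.array(c['mtx'])@q;print(a,r,(q[:2]/q[2]).round(1))
E
```

```text
[591.07912077 105.36993115 130.2812028 ] [[-0.506  0.863 -0.   ]
 [ 0.863  0.506  0.   ]
 [ 0.    -0.    -1.   ]] [ 0.56945751 -0.25642855 -0.93683708]
pin [133. 261.] 0.7 [506.8  74.8] 54.0 -150.1
notch [133. 264.] 0.63 [510.1  79.4] 48.9 -152.8
notch [122. 267.] 0.58 [506.5  76. ] 53.6 -151.4
rib [314. 285.] 0.72 [579.2 118.1] 30.4 32.6
-152 53 [134.7 257.8]
-152 46 [139.4 266.1]
-150 53 [135.2 261.6]
-150 46 [139.9 269.6]
-148 53 [135.8 265.3]
-148 46 [140.4 273. ]
```

View pics/w4.png

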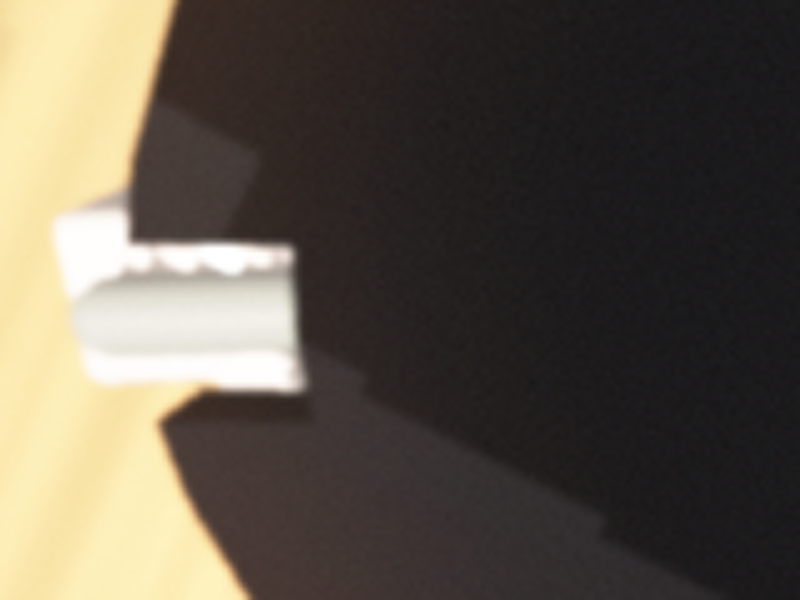

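The pin (crop row 315) lies fully inside the notch (rows 243–420), about 2° short of centre. I'll nudge 1.5° further, back off, rise, and move over the flat near the axis.

From contact p = 34.6u − 16n, I go to −14u at z ≈ 150.

step_arm:
  commands: "0 0.1 0.04 0 0 0 -0.027;0 0.1 0.04 0 0 0 -0.027;0 0.1 0.04 0 0 0 -0.027;0 -0.6 0.04 0 0 0 0;0 -1.2 0 0 0 0 0;0 -1.2 0 -2.5 0 0 0;0 -1.2 0 -2.5 0 0 0;0 0.2 -2.5 -2.5 0 0 0;0 1.6 -4.9 -2.5 0 0 0;0 1.6 -4.9 -2.5 0 0 0;0 1.6 -4.9 -2.5 0 0 0"

```text
time_s: 7.65
eef_pos: [540.4, 94.1, 155.6]
ee_rot: [0.0, 0.497, 0.868, 0.0]
force: [0.1, -0.8, 0.2]
grip_width: -0.0
grip_force: 0.0
```

```bash
python3 - <<'E'
from h import *
c=camera_model('wrist');s=sense()
print(s['eef_pos'],Rm(s['ee_rot']).round(3),s['force'])
save('wrist','w5.png')
C=np.array([553.6,101.7])
for l,z in(('pin',98),('notch',108),('rib',126)):
    for d in spot_point('wrist',l):
        p=ray('wrist',d['xy'],z,c)[:2];v=p-C;print(l,np.round(d['xy']),round(d['score'],2),p.round(1),np.hypot(*v).round(1),np.degrees(np.arctan2(v[1],v[0])).round(1))
E
```

```text
[540.41357113  94.08631707 155.58131067] [[-0.507  0.862  0.   ]
 [ 0.862  0.507  0.   ]
 [-0.     0.    -1.   ]] [ 0.14149758 -0.7503361   0.18367531]
pin [251. 278.] 0.91 [507.5  71.9] 54.9 -147.1
notch [248. 283.] 0.6 [507.2  73.2] 54.5 -148.5
rib [423. 292.] 0.9 [579.1 119.5] 31.1 35.0
```

View pics/w5.png

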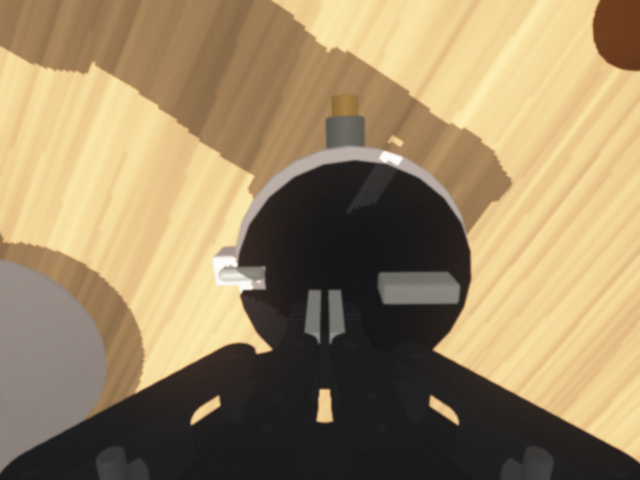

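The notch now surrounds the pin at (250,278), within about 1.4°, and the tips stand over bare disc. Pressing.

step_arm:
  commands: "0 0 0 1.5 0 0 0;0 0 0 2.5 0 0 0;0 0 0 3 0 0 0;0 0 0 3.3 0 0 0;0 0 0 3.6 0 0 0;0 0 0 3.8 0 0 0;0 0 0 4 0 0 0;0 0 0 4.1 0 0 0;0 0 0 4.1 0 0 0;0 0 0 4.1 0 0 0"

```text
time_s: 8.68
eef_pos: [540.6, 94.3, 114.9]
ee_rot: [-0.0, 0.496, 0.868, -0.0]
force: [-5.3, -1.1, 8.0]
grip_width: -0.003
grip_force: 3.9
```

step_arm:
  commands: "0 0 0 0.1 0 0 0;0 0 0 0.2 0 0 0;0 0 0 0.3 0 0 0;0 0 0 0.3 0 0 0;0 0 0 0.3 0 0 0"

```text
time_s: 9.1
eef_pos: [540.9, 94.2, 114.5]
ee_rot: [0.001, 0.496, 0.868, -0.0]
force: [-14.2, -1.7, 30.7]
grip_width: -0.002
grip_force: 15.3
```

The disc bottomed out at z ≈ 114.5, where the force rose to 31 N with no further travel. Retreating up and away.

step_arm:
  commands: "0 0 0 -0.5 0 0 0;0 0 0 -2 0 0 0;0 0 0 -5 0 0 0;0 0 0 -9 0 0 0;0 0 0 -13 0 0 0;0 0 0 -13 0 0 0;0 0 0 -13 0 0 0;0 0 0 -13 0 0 0"

```text
time_s: 9.77
eef_pos: [540.6, 94.3, 240.6]
ee_rot: [-0.0, 0.496, 0.868, -0.0]
force: [0.8, -0.8, -0.7]
grip_width: -0.002
grip_force: 0.0
```

```bash
python3 - <<'E'
from h import *
c=camera_model('wrist');s=sense()
print(s['eef_pos'],s['force'])
save('wrist','w6.png',(160,180,480,360),2.5)
for l,z in(('pin',98),('notch',98),('rib',116)):
    for d in spot_point('wrist',l):print(l,np.round(d['xy']),round(d['score'],2),ray('wrist',d['xy'],z,c).round(1))
E
```

```text
[540.59015002  94.32624451 240.61549117] [ 0.78486274 -0.80494174 -0.67794467]
pin [273. 233.] 0.56 [506.8  73.7  98. ]
notch [274. 233.] 0.56 [507.6  73.9  98. ]
rib [270. 230.] 0.74 [504.2  80.3 116. ]
```

View pics/w6.png

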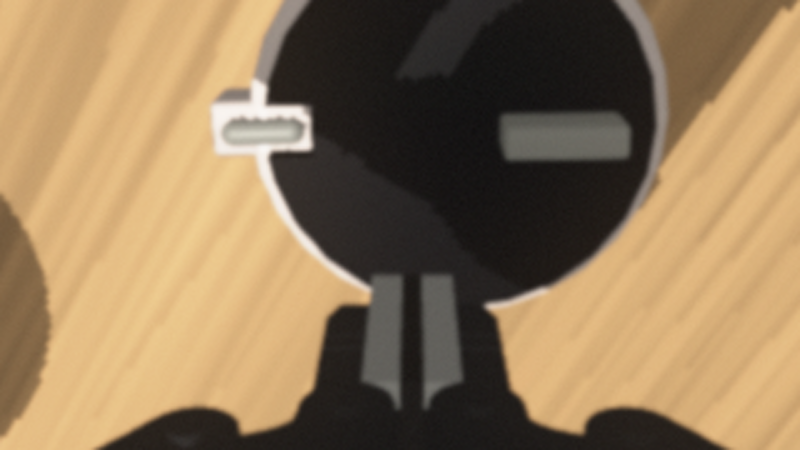

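The crop shows the pin (265,130) centred in the notch, with the cover down and the tips clear above it. Pin and notch points agree to 1 mm.

```bash
python3 -c "
from rig import *
print(finish_job())"
```

```text
the job is handed in; nothing more can be done
None
```

The smallest filter's cover is turned so its notch sits over the pin (within about 1 mm by camera) and pressed down until it bottomed out; the arm was clear, nothing else was touched, and the job is handed in, though `finish_job()` returned no verdict.

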